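# Dial the code of the kitty box and slide its bolt open

### The arm

A 6-joint arm with a two-finger parallel gripper is mounted at the origin on the work surface. World frame = base frame: x ahead of the robot, y to its left, z up, the work surface at z = 0. Lengths are in m, angles in rad, forces in N, time in s.
With the tool pointing down it reaches from about 0.3 to 0.75 m from the base axis. Payload 8.5 kg.
Tool frame: the origin (TCP) lies on the centre line of the jaws, within the pads' length; the fingertips stand 8 mm ahead of it and the grasp point (between the pads) lies 11 mm behind it; z points along the fingers, y is the direction in which the jaws open and shut (so a half turn about z gives the same grasp; the last joint's range is limited). The gripper opens to 88 mm and grips with 3 to 60 N. Pads are 18 mm wide; open, the fingers measure 123 mm over their backs; the gripper's body (75 mm by 187 mm) begins 45 mm behind the grasp point.
Start: joints at [-1.431, 0.381, 1.297, -0, 1.464, -0.215], TCP at [0.191, -0.516, 0.247] pointing down, gripper open.
Joint ranges: [-3.11, 3.11], [-0.89, 2.33], [0.22, 2.48], [-1.42, 4.56], [0.17, 2.85], [-2.88, 2.88]. Speed limits (rad/s): [2.39, 2.39, 3.14, 3.14, 3.14, 3.14].

### API

Orientations are given as a unit quaternion [w, x, y, z].
In Python, from station import arm gives the robot as it stands. The module is installed in compiled form; this text tells all that it offers.
- The arm moves only by the shell command python3 -m crank 'ROWS' [FORCE]. ROWS is JSON, a list of rows, each an object of numbers: "ax", "ay", "az": the turn, a rotation vector about the tool's x, y, z in rad; "x", "y", "z": the shift along the tool's x, y, z in mm; "claw": the opening, from 0 (shut) to 1 (fully open). In form: [{"ax": .., "ay": .., "az": .., "x": .., "y": .., "z": .., "claw": ..}, ...]. A call has 1 to 10 rows; each row is the pose to reach, as a shift and turn from the pose commanded when the call began, along the tool's axes at that moment; what a row does not reach only later rows make up. A row lasts 1/8 s, in which the tool goes at most 62.5 mm and 10.7 degrees, less where a joint would pass 70% of its speed; a pose out of reach is approached as far as the arm can. A call with a gripper value outside its range is refused whole. The fingers move at their own pace and stop on an object; FORCE is the grip in N (left out, the last holds). Time passes only in rows, so rows that repeat a pose let the fingers close. It gives the time, the measured TCP pose, the force and the opening at its end, in the units of the state.
- arm.read_state(): the state, without advancing time (a new reading comes with each control period).
- arm.snapshot(name): name is "scene" or "top" or "wrist"; returns (picture, depth): 400x640x3 uint8, red, green, blue; 400x640 float32, m along the optical axis (not along the pixel's ray), 0 where there is no reading.
- arm.camera_params(name): a dict with "camera_matrix" (3x3 intrinsics, pixels), "dist_coeffs" ([k1, k2, p1, p2, k3] as OpenCV has them; the pictures are not rectified), "eye" and "attitude" of the camera in the world; the wrist camera has in their place "hand_eye" (4x4, takes a point from camera to tool coordinates, whose origin is the TCP and whose axes are the flange's). Camera axes: x right, y up, looking along -z (the intrinsics and any distortion apply to the point x, -y, -z); pixel columns grow to the right and rows downward; lengths in m; the calibration is good to about 2 mm. A picture is of the moment at which its call begins: read the wrist's pose just before it. camera_params takes no time and is no camera call.
- arm.hand_in(): hands the job in, once; it reports no verdict.
The state is a dict: "time": time; "qpos": joint angles; "joint_vel": joint speeds; "joint_efforts": joint torques, N m; "ee_pos": TCP position; "ee_rot": TCP orientation; "ft_force": force on the tool from outside, world axes, zero at the start; "ft_torque": the same for the moment, N m; "grip_width": finger opening in m.
Only numpy, scipy, OpenCV 4.12 (cv2) and the standard library are available. Lean on these libraries where they do the work, as an engineer would, in place of code of your own. Each camera call takes 0.05 s, during which the arm holds its last target. There are 200 camera calls.

### The job

Unlock the grey cash box on the snack table: roll the blue thumbwheel to 2, the green one to 5 and the red one to 3, one wheel at a time and pressing gently (about 5 N, well under 15 N), so that each number stands squarely at the crown of its wheel. Then slide the orange bolt tab all the way to the other, open end of its slot and let go. Leave the tub, the mug and the salt shaker where they stand.

Things in the scene. Friction and masses are not known exactly. Their poses are not given: they have to be found in the camera images.
- lock (a point): Point on the flat top of the lid of the grey steel cash box (226 x 276 mm, 90 mm high, fixed), right above the axle line at the middle wheel. z up; x away from the robot at yaw 0, y along the row of wheels towards the blue one. The lid reaches 138 mm to the front (-x), 88 mm to the back, 138 mm to each side. Index marks 3 mm high stand between the wheels.
- wheel_blue (a joint): Blue thumbwheel, 56 mm diameter, 18 mm wide, smooth rim, axle along y of the lock. White dots, 1 to 6 as on a die, every 60 degrees round the rim, black lines between; the number at the crown, in line with the yellow index marks, is set. In rad, endless both ways: 0 shows 1, 1.047 shows 2 ... 6.283 shows 1 again; grows as the crown rolls to the lock's +x, away from the robot.
- slot_blue (a point): Point of the lid's top face right above the axle of the blue wheel (y = +44 mm); axes as the lock's. Worn: the wheel's crown stands somewhere from 11 to 21 mm above this point when untouched. It rides on a spring, giving 1 mm per 5 N pressed down, 8 mm at most; it turns under about 2.2 N along its rim and stays where left.
- wheel_green (a joint): Green thumbwheel, 56 mm diameter, 18 mm wide, smooth rim, axle along y of the lock. White dots, 1 to 6 as on a die, every 60 degrees round the rim, black lines between; the number at the crown, in line with the yellow index marks, is set. In rad, endless both ways: 0 shows 1, 1.047 shows 2 ... 6.283 shows 1 again; grows as the crown rolls to the lock's +x, away from the robot.
- slot_green (a point): Point of the lid's top face right above the axle of the green wheel (middle, y = 0); axes as the lock's. Worn: the wheel's crown stands somewhere from 11 to 21 mm above this point when untouched. It rides on a spring, giving 1 mm per 5 N pressed down, 8 mm at most; it turns under about 2.2 N along its rim and stays where left.
- wheel_red (a joint): Red thumbwheel, 56 mm diameter, 18 mm wide, smooth rim, axle along y of the lock. White dots, 1 to 6 as on a die, every 60 degrees round the rim, black lines between; the number at the crown, in line with the yellow index marks, is set. In rad, endless both ways: 0 shows 1, 1.047 shows 2 ... 6.283 shows 1 again; grows as the crown rolls to the lock's +x, away from the robot.
- slot_red (a point): Point of the lid's top face right above the axle of the red wheel (y = -44 mm); axes as the lock's. Worn: the wheel's crown stands somewhere from 11 to 21 mm above this point when untouched. It rides on a spring, giving 1 mm per 5 N pressed down, 8 mm at most; it turns under about 2.2 N along its rim and stays where left.
- bolt_tab (a point): Centre of the orange upright bolt tab, 20 mm (x) x 12 mm (y) x 30 mm high, which stands on the lid 85 mm in front (-x) of the row of wheels; its centre is 16 mm above the lid, its top 31 mm. Axes as the lock's.
- bolt (a joint): Travel of the bolt in m along the lock's +y: 0 shut, 0.030 fully open, at its stop. It drags with about 4 N and stays where it is left. While any wheel is well off its number the bolt is blocked after about 3 mm.
- tub: Bystander: round tub of spread with an orange cap, 84 mm diameter, 75 mm high, on the table beside the box on the blue wheel's side; origin at the centre of its underside.
- mug: Bystander: blue mug, 76 mm diameter, 90 mm high, on the table beside the box on the red wheel's side; origin at the centre of its underside.
- shaker: Bystander: white salt shaker, 42 mm diameter, 80 mm high, on the table behind the box; origin at the centre of its underside.

How it is judged:
By the outcome, as a careful person would: the job done as asked, in the order asked, and still so for the second after the job is handed in, with the robot touching nothing.
It also fails if it takes over 64 s, if anything falls off the work surface, if the arm or the gripper's body presses on something with over 40 N, if the wrist force passes 120 N, or if a joint passes its speed limit or range.

## Working session

There is one attempt and no reset: what is moved stays moved. The work goes in short steps, Python scripts to look and compute and a shell command to move; the robot and the scene stay as the last step left them, time stands still between calls to the robot, and variables do not carry over. Pictures are saved under pics/ and viewed, about 8 in all and at most 12, crops included, and the job is handed in when it is done.

```bash
mkdir -p pics; cat > h.py <<'E'
import numpy as np, cv2
from station import arm
from scipy.spatial.transform import Rotation as R
def quat(q): return R.from_quat([q[1],q[2],q[3],q[0]])
def snap(n):
    s=arm.read_state(); im,d=arm.snapshot(n); p=arm.camera_params(n)
    if n=="wrist":
        T=np.eye(4);T[:3,:3]=quat(s["ee_rot"]).as_matrix();T[:3,3]=s["ee_pos"]
        T=T@np.array(p["hand_eye"])
    else:
        T=np.eye(4);a=np.array(p["attitude"]);T[:3,:3]=a if a.shape==(3,3) else quat(a).as_matrix();T[:3,3]=p["eye"]
    return im,d,np.array(p["camera_matrix"],float),np.array(p["dist_coeffs"],float),T
def rays(uv,K,D,T):
    n=cv2.undistortPoints(np.float64(uv).reshape(-1,1,2),K,D)[:,0]
    return np.c_[n[:,0],-n[:,1],-np.ones(len(n))]@T[:3,:3].T
def onplane(uv,z,K,D,T):
    r=rays(uv,K,D,T);o=T[:3,3];return o+r*((z-o[2])/r[:,2])[:,None]
def project(P,K,D,T):
    c=(np.atleast_2d(P)-T[:3,3])@T[:3,:3]; c=c*[1,-1,-1]
    return cv2.projectPoints(c,np.zeros(3),np.zeros(3),K,D)[0][:,0]
def cloud(d,K,D,T):
    v,u=np.mgrid[:d.shape[0],:d.shape[1]]
    r=rays(np.c_[u.ravel(),v.ravel()],K,D,T);return (T[:3,3]+r*d.ravel()[:,None]).reshape(*d.shape,3)
def save(n,im): cv2.imwrite("pics/"+n,im[...,::-1])
E
python3 - <<'E'
from h import *
print(arm.read_state())
print(arm.camera_params("top"),arm.camera_params("wrist"))
a=[snap(n) for n in("scene","top")]
save("a.png",cv2.resize(np.vstack([x[0] for x in a]),(480,600),interpolation=cv2.INTER_AREA))
save("top.png",a[1][0])
E
```

```text
{'time': 0.0, 'qpos': array([-1.43128790e+00,  3.81221117e-01,  1.29827719e+00, -1.20812888e-05,
        1.46361782e+00, -2.15310032e-01]), 'joint_vel': array([-8.57198102e-04, -8.69706448e-05,  2.37758711e-04,  3.82579731e-04,
       -2.26019008e-03, -3.82322607e-04]), 'joint_efforts': array([ 1.31672867e-03, -4.37921834e+01, -2.24551982e+01,  7.14215543e-02,
        3.52780509e-02, -9.52100231e-05]), 'ee_pos': array([ 0.19103113, -0.51546063,  0.24611874]), 'ee_rot': array([-7.61413872e-04,  9.84303814e-01,  1.76480652e-01,  2.28622179e-05]), 'ft_force': array([ 0.06299197, -0.16123886, -0.04917746]), 'ft_torque': array([ 0.01524476,  0.01382494, -0.04382304]), 'grip_width': 0.08838440174854029}
{'camera_matrix': array([[479.79919641,   0.        , 321.30088042],
       [  0.        , 479.79919641, 191.37938135],
       [  0.        ,   0.        ,   1.        ]]), 'dist_coeffs': array([-0.07131999,  0.        ,  0.        ,  0.        ,  0.        ]), 'eye': array([0.50970526, 0.02195956, 1.0919413 ]), 'attitude': array([-0.70514847, -0.04464865,  0.01982555,  0.70737478])} {'camera_matrix': array([[293.15821504,   0.        , 318.57315902],
       [  0.        , 293.15821504, 198.08269838],
       [  0.        ,   0.        ,   1.        ]]), 'dist_coeffs': array([0.00093651, 0.        , 0.        , 0.        , 0.        ]), 'hand_eye': array([[ 1.35378653e-03,  9.58723811e-01,  2.84335753e-01,
         7.20675820e-02],
       [ 9.99999045e-01, -1.37739893e-03, -1.16904342e-04,
        -8.44205470e-04],
       [ 2.79564786e-04,  2.84335640e-01, -9.58724760e-01,
        -1.38511863e-01],
       [ 0.00000000e+00,  0.00000000e+00,  0.00000000e+00,
         1.00000000e+00]])}
```

View pics/a.png

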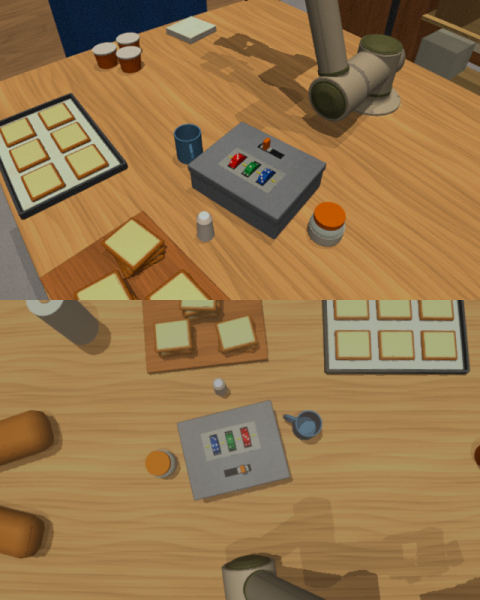

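The scene view (top half) and top view (bottom half) show the box yawed slightly, with its wheels around (230,440) in the stacked picture and the tab at (243,468). Next I measure from the top camera.

```bash
python3 - <<'E'
from h import *
im,d,K,D,T=snap("top")
P=cloud(d,K,D,T)
hsv=cv2.cvtColor(im,cv2.COLOR_RGB2HSV)
roi=np.zeros(im.shape[:2],bool);roi[140:265,240:385]=1
def m(lo,hi,s=120,v=60):return roi&(hsv[...,0]>=lo)&(hsv[...,0]<=hi)&(hsv[...,1]>s)&(hsv[...,2]>v)
C={}
for n,k in dict(blue=m(105,125),green=m(50,80),red=m(172,180)|m(0,4),tab=m(8,16,150,120)).items():
    k=cv2.morphologyEx(k.astype(np.uint8),cv2.MORPH_CLOSE,np.ones((5,5)))
    c=max(cv2.findContours(k,0,2)[0],key=cv2.contourArea)
    r=cv2.minAreaRect(c);z=.121 if n=="tab" else .10
    C[n]=onplane([r[0]],z,K,D,T)[0]
    print(n,r,C[n].round(4))
# box lid by depth
lid=roi&(abs(P[...,2]-.09)<.006)
print("lid z",np.median(P[...,2][lid]),lid.sum())
c=max(cv2.findContours(lid.astype(np.uint8),0,2)[0],key=cv2.contourArea)
q=onplane(cv2.boxPoints(cv2.minAreaRect(c)),.09,K,D,T);print(q.round(4))
e=np.linalg.norm(np.roll(q,-1,0)-q,axis=1);print(e)
v=C["blue"]-C["red"];print("yaw wheels",np.degrees(np.arctan2(-v[0],v[1])), np.linalg.norm(v))
save("topc.png",cv2.resize(im[140:265,230:390],(800,600),interpolation=cv2.INTER_CUBIC))
E
```

```text
blue ((285.9117736816406, 192.14707946777344), (16.249887466430664, 7.033533096313477), 75.96376037597656) [0.5993 0.1305 0.1   ]
green ((306.6176452636719, 186.9705810546875), (13.824529647827148, 6.5484619140625), 75.96376037597656) [0.6099 0.0873 0.1   ]
red ((327.41180419921875, 182.64706420898438), (23.768489837646484, 8.731282234191895), 75.96376037597656) [0.6187 0.044  0.1   ]
tab ((323.1470947265625, 225.08827209472656), (8.973817825317383, 5.093247413635254), 75.96376037597656) [0.5302 0.0524 0.121 ]
lid z 0.09092992970792113 13114
[[ 0.6619  0.2446  0.09  ]
 [ 0.7268 -0.0287  0.09  ]
 [ 0.5071 -0.0791  0.09  ]
 [ 0.4426  0.1882  0.09  ]]
[0.28090195 0.22537379 0.27496364 0.22643147]
yaw wheels 12.658598582275948 0.0886742687996044
```

View pics/topc.png

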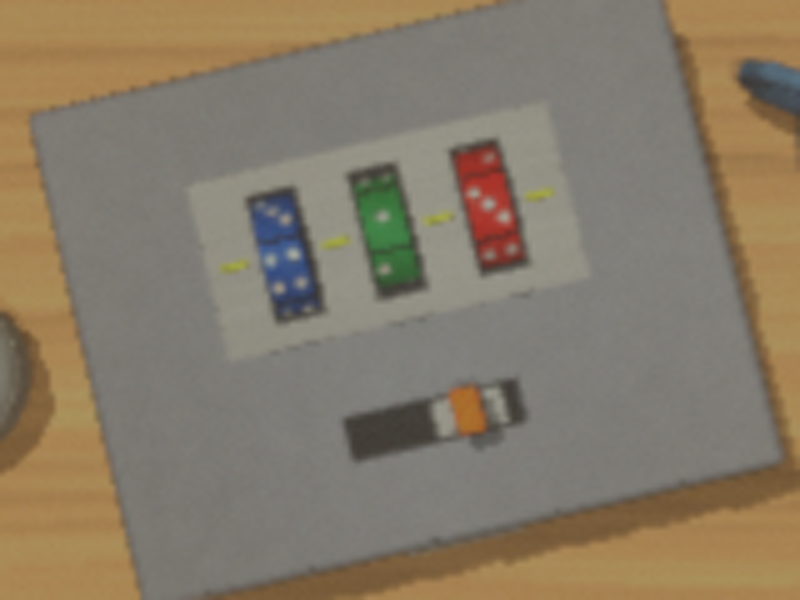

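```bash
cat >> h.py <<'E'
PSI=np.radians(13.2); LOCK=np.array([.6095,.087,.090])
RL=R.from_euler('z',PSI).as_matrix()   # lock->world
def tolock(P): return (np.asarray(P)-LOCK)@RL
def delta(tgt_lock,yaw=PSI+np.pi/2):
    s=arm.read_state();r=quat(s["ee_rot"]);t=LOCK+RL@np.array(tgt_lock)
    g=np.array([[np.cos(yaw),np.sin(yaw),0],[np.sin(yaw),-np.cos(yaw),0],[0,0,-1]]).T
    print("shift mm",(1e3*r.as_matrix().T@(t-s["ee_pos"])).round(1),"turn",(r.inv()*R.from_matrix(g)).as_rotvec().round(4))
def st():
    s=arm.read_state();print("t",round(s["time"],2),"lock mm",(1e3*tolock(s["ee_pos"])).round(1),"F lock",(RL.T@s["ft_force"]).round(1),"grip",round(s["grip_width"],4))
E
python3 -c "
from h import *
st();delta([0,-.040,.11])"
```

```text
t 0.15 lock mm [-545.  -491.1  156.3] F lock [-0.6  0.5  0.5] grip 0.0877
shift mm [ 596.7 -379.9   46.8] turn [-7.0000e-04 -9.0000e-04 -1.4464e+00]
```

```bash
r='{"x":597,"y":-380,"z":47,"ax":0,"ay":0,"az":-1.446,"claw":0}'; python3 -m crank '[{"x":60,"y":-38,"z":0,"az":-0.15,"claw":0},{"x":120,"y":-76,"z":0,"az":-0.3,"claw":0},{"x":170,"y":-108,"z":0,"az":-0.45,"claw":0},{"x":220,"y":-140,"z":0,"az":-0.6,"claw":0},{"x":270,"y":-172,"z":0,"az":-0.75,"claw":0},{"x":320,"y":-204,"z":0,"az":-0.9,"claw":0},{"x":370,"y":-236,"z":0,"az":-1.05,"claw":0},{"x":420,"y":-268,"z":0,"az":-1.2,"claw":0},{"x":470,"y":-300,"z":0,"az":-1.35,"claw":0},{"x":520,"y":-332,"z":0,"az":-1.446,"claw":0}]' 10; python3 -c "
from h import *
st();delta([0,-.040,.11])"
```

```text
t 0.15 lock mm [-545.  -491.1  156.3] F lock [-0.6  0.5  0.5] grip 0.0877
shift mm [ 596.7 -379.9   46.8] turn [-7.0000e-04 -9.0000e-04 -1.4464e+00]$[0]: bad value
```

```bash
python3 -m crank '[{"ax":0,"ay":0,"az":-0.15,"x":60,"y":-38,"z":0,"claw":0},{"ax":0,"ay":0,"az":-0.3,"x":120,"y":-76,"z":0,"claw":0},{"ax":0,"ay":0,"az":-0.45,"x":170,"y":-108,"z":0,"claw":0},{"ax":0,"ay":0,"az":-0.6,"x":220,"y":-140,"z":0,"claw":0},{"ax":0,"ay":0,"az":-0.75,"x":270,"y":-172,"z":0,"claw":0},{"ax":0,"ay":0,"az":-0.9,"x":320,"y":-204,"z":0,"claw":0},{"ax":0,"ay":0,"az":-1.05,"x":370,"y":-236,"z":0,"claw":0},{"ax":0,"ay":0,"az":-1.2,"x":420,"y":-268,"z":0,"claw":0},{"ax":0,"ay":0,"az":-1.35,"x":470,"y":-300,"z":0,"claw":0},{"ax":0,"ay":0,"az":-1.446,"x":520,"y":-332,"z":0,"claw":0}]' 10; python3 -c "
from h import *
st();delta([0,-.040,.11])"
```

```text
time: 1.4
ee_pos: [0.5642, -0.0219, 0.2466]
ee_rot: [-0.0, 0.62, 0.785, -0.0]
ft_force: [0.5, -1.4, -0.8]
grip_width: 0.0004
t 1.4 lock mm [-68.9 -95.7 156.6] F lock [ 0.2 -1.5 -0.8] grip 0.0004
shift mm [55.4 69.2 46.6] turn [-0.0003 -0.      0.0035]
```

```bash
python3 -m crank '[{"ax":0,"ay":0,"az":0,"x":28,"y":35,"z":23,"claw":0},{"ax":0,"ay":0,"az":0.003,"x":55,"y":69,"z":46,"claw":0},{"ax":0,"ay":0,"az":0.003,"x":55,"y":69,"z":46,"claw":0}]'; python3 - <<'E'
from h import *
st()
im,d,K,D,T=snap("wrist");np.savez("w1.npz",im=im,d=d,K=K,D=D,T=T)
P=tolock(cloud(d,K,D,T))*1e3
for n,y in(("blue",44),("green",0),("red",-44)):
    m=(abs(P[...,1]-y)<6)&(abs(P[...,0])<12)&(P[...,2]>5)&(P[...,2]<35)&(d>0)
    z=P[...,2][m];print(n,m.sum(),np.percentile(z,[5,50,95]).round(1))
m=(abs(P[...,1]-22)<6)&(abs(P[...,0]-20)<5);print("lid",np.median(P[...,2][m]))
save("w1.png",im)
E
```

```text
time: 1.78
ee_pos: [0.6181, 0.0477, 0.198]
ee_rot: [-0.002, 0.621, 0.784, -0.001]
ft_force: [-1.2, -1.2, -0.1]
grip_width: 0.0004
t 1.77 lock mm [ -0.6 -40.2 108. ] F lock [-1.5 -0.9 -0.1] grip 0.0004
blue 548 [17.2 19.2 20.9]
green 444 [11.6 13.6 15. ]
red 396 [16.1 18.1 19.5]
lid 1.0919696958360536
```

View pics/w1.png

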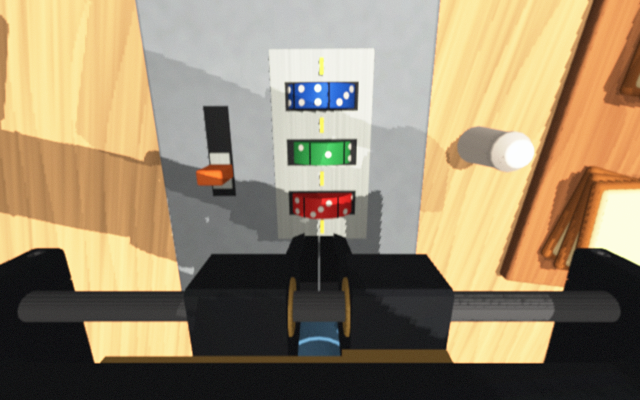

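The wrist view shows the yellow marks in column 321, the blue wheel at row 96 (4 left of centre, 3 right), green at row 152 (1 near the crown) and red at row 205 (3 near the crown), with the tab at (214,175).

```bash
cat >> h.py <<'E'
CR=dict(blue=20.5,green=15.0,red=19.5)  # crown heights above lid, mm
YW=dict(blue=44,green=0,red=-44)
def wheels(im,K,D,T,names=("blue","green","red"),prof=False):
    """per wheel: angle (deg from crown, + towards +x) of black lines and white dots, relative to index marks"""
    hsv=cv2.cvtColor(im,cv2.COLOR_RGB2HSV).astype(int)
    v,u=np.mgrid[:im.shape[0],:im.shape[1]];uv=np.c_[u.ravel(),v.ravel()]
    r=rays(uv,K,D,T)@RL;o=tolock(T[:3,3])*1e3
    L=o+r*((3-o[2])/r[:,2])[:,None]
    H,S,V=[hsv[...,i].ravel() for i in range(3)]
    ym=(H>22)&(H<36)&(S>130)&(V>110)&(abs(L[:,0])<8)&(abs(L[:,1])<75)
    off=0;xs=[]
    for y in(-66,-22,22,66):
        m=ym&(abs(L[:,1]-y)<9)
        if m.sum()>4: xs.append((y,L[m,0].mean().round(2),int(m.sum())))
    print("marks (y,x,n)",xs); off=np.mean([a[1] for a in xs]) if xs else 0
    for n in names:
        zc=CR[n]-28;ox,oz=o[0]-off,o[2]-zc
        a=r[:,0]**2+r[:,2]**2;b=ox*r[:,0]+oz*r[:,2];c=ox**2+oz**2-28**2
        q=b*b-a*c;t=(-b-np.sqrt(np.maximum(q,0)))/a
        X=ox+t*r[:,0];Z=oz+t*r[:,2];Y=o[1]+t*r[:,1]
        ph=np.degrees(np.arctan2(X,Z));w=(q>0)&(abs(Y-YW[n])<8)&(abs(ph)<55)
        mx=im.reshape(-1,3).max(1).astype(float)
        b=np.arange(-50,50,2.);pr=np.array([mx[w&(ph>=i)&(ph<i+2)].mean() if (w&(ph>=i)&(ph<i+2)).any() else np.nan for i in b])
        if prof: print(n,"max-channel from -50 by 2:",np.nan_to_num(pr).round(0).astype(int).tolist())
        mk=(w&(S<110)&(V>120)&(abs(ph)<45)).reshape(u.shape).astype(np.uint8)
        k,lab=cv2.connectedComponents(mk);lab=lab.ravel()
        print(n,"dots (phi,y,px):",[(round(ph[lab==i].mean(),1),round((Y[lab==i]-YW[n]).mean(),1),int((lab==i).sum())) for i in range(1,k) if (lab==i).sum()>1])
E
python3 - <<'E'
from h import *
z=np.load("w1.npz");wheels(z["im"],z["K"],z["D"],z["T"],prof=True)
save("w1z.png",cv2.resize(z["im"][50:235,265:380],(460,740)[:2] if 0 else (373,600),interpolation=cv2.INTER_CUBIC))
E
```

```text
marks (y,x,n) [(-66, np.float64(0.29), 26), (-22, np.float64(-0.05), 31), (22, np.float64(-0.33), 36), (66, np.float64(-0.52), 33)]
blue max-channel from -50 by 2: [76, 113, 145, 155, 161, 173, 195, 208, 211, 209, 201, 186, 196, 197, 199, 201, 201, 210, 206, 210, 229, 234, 234, 232, 225, 225, 227, 228, 222, 152, 115, 203, 224, 214, 216, 213, 214, 223, 212, 216, 211, 200, 196, 200, 204, 204, 207, 191, 179, 172]
blue dots (phi,y,px): [(np.float64(-33.2), np.float64(5.9), 43), (np.float64(-6.3), np.float64(5.8), 46), (np.float64(39.6), np.float64(1.6), 33), (np.float64(-33.1), np.float64(-3.4), 45), (np.float64(-6.3), np.float64(-3.3), 54), (np.float64(27.7), np.float64(-3.2), 46)]
green max-channel from -50 by 2: [110, 121, 123, 136, 134, 162, 167, 168, 160, 154, 151, 153, 156, 149, 88, 88, 150, 167, 170, 174, 178, 182, 184, 188, 196, 203, 207, 211, 216, 224, 225, 222, 216, 202, 198, 196, 193, 191, 189, 186, 184, 182, 180, 164, 103, 85, 147, 149, 155, 161]
green dots (phi,y,px): [(np.float64(-37.0), np.float64(5.7), 32), (np.float64(10.7), np.float64(1.5), 50), (np.float64(3.3), np.float64(-7.5), 59)]
red max-channel from -50 by 2: [136, 135, 135, 137, 136, 138, 144, 138, 90, 75, 128, 146, 147, 148, 148, 149, 151, 153, 154, 154, 156, 160, 163, 165, 171, 177, 176, 176, 175, 173, 175, 174, 176, 175, 173, 173, 180, 162, 124, 86, 124, 162, 153, 159, 160, 162, 165, 172, 137, 153]
red dots (phi,y,px): [(np.float64(-43.7), np.float64(6.3), 4), (np.float64(12.3), np.float64(6.0), 25), (np.float64(-1.1), np.float64(1.6), 28), (np.float64(-44.3), np.float64(-3.1), 5), (np.float64(43.3), np.float64(-3.3), 8), (np.float64(-14.4), np.float64(-3.5), 26), (np.float64(-23.7), np.float64(-7.4), 27), (np.float64(21.1), np.float64(-7.3), 33)]
```

View pics/w1z.png

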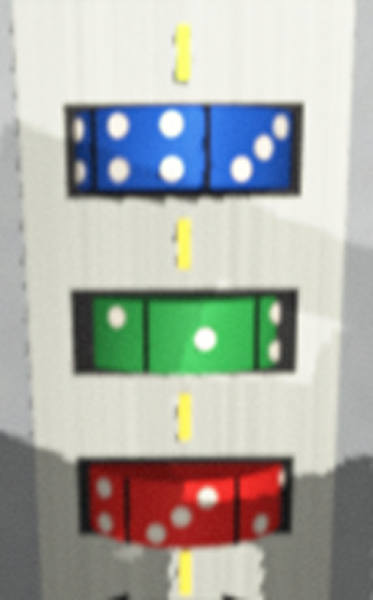

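```bash
cat >> h.py <<'E'
PSI=np.radians(13.5); LOCK=np.array([.6090,.0885,.090]); RL=R.from_euler('z',PSI).as_matrix()
def delta(tgt,yaw=None):
    yaw=PSI+np.pi/2
    s=arm.read_state();r=quat(s["ee_rot"]);t=LOCK+RL@np.array(tgt)/1e3
    g=np.array([[np.cos(yaw),np.sin(yaw),0],[np.sin(yaw),-np.cos(yaw),0],[0,0,-1]]).T
    print("shift mm",(1e3*r.as_matrix().T@(t-s["ee_pos"])).round(1),"turn",(r.inv()*R.from_matrix(g)).as_rotvec().round(4))
E
python3 -c "
from h import *
z=np.load('w1.npz');wheels(z['im'],z['K'],z['D'],z['T'])
st();delta([10,44,35])"
```

```text
marks (y,x,n) [(-66, np.float64(0.09), 26), (-22, np.float64(-0.02), 31), (22, np.float64(-0.07), 36), (66, np.float64(-0.03), 33)]
blue dots (phi,y,px): [(np.float64(-32.5), np.float64(4.7), 49), (np.float64(-5.7), np.float64(4.7), 56), (np.float64(40.3), np.float64(-0.0), 33), (np.float64(-32.5), np.float64(-4.9), 45), (np.float64(-5.8), np.float64(-4.8), 54), (np.float64(28.2), np.float64(-4.8), 46)]
green dots (phi,y,px): [(np.float64(-36.6), np.float64(4.8), 40), (np.float64(10.7), np.float64(-0.2), 50)]
red dots (phi,y,px): [(np.float64(-44.3), np.float64(5.2), 5), (np.float64(11.8), np.float64(4.8), 30), (np.float64(-1.5), np.float64(0.0), 28), (np.float64(42.5), np.float64(-4.9), 8), (np.float64(-14.9), np.float64(-5.0), 26)]
t 1.82 lock mm [ -1.2 -43.1 109.5] F lock [0.5 0.1 1. ] grip 0.0007
shift mm [87.1 10.8 74.5] turn [-0.0023 -0.0006 -0.0068]
```

```bash
python3 -m crank '[{"ax":-0.002,"ay":0,"az":-0.007,"x":45,"y":5,"z":0,"claw":0},{"ax":-0.002,"ay":0,"az":-0.007,"x":87,"y":11,"z":30,"claw":0},{"ax":-0.002,"ay":0,"az":-0.007,"x":87,"y":11,"z":74,"claw":0},{"ax":-0.002,"ay":0,"az":-0.007,"x":87,"y":11,"z":74,"claw":0},{"ax":-0.002,"ay":0,"az":-0.007,"x":87,"y":11,"z":74,"claw":0}]'; python3 -c "
from h import *
st()
delta([10,44,35])"; python3 -m crank '[{"ax":0,"ay":0,"az":0,"x":0,"y":0,"z":3,"claw":0},{"ax":0,"ay":0,"az":0,"x":0,"y":0,"z":5,"claw":0},{"ax":0,"ay":0,"az":0,"x":0,"y":0,"z":6,"claw":0},{"ax":0,"ay":0,"az":0,"x":0,"y":0,"z":6,"claw":0}]';python3 -c "
from h import *
st()"
```

```text
time: 2.45
ee_pos: [0.61, 0.1317, 0.129]
ee_rot: [0.002, 0.62, 0.784, 0.002]
ft_force: [0.1, 0.7, 0.2]
grip_width: 0.0004
t 2.45 lock mm [11.1 41.8 39. ] F lock [0.3 0.7 0.2] grip 0.0004
shift mm [ 2.2 -1.1  4. ] turn [ 0.0048  0.0007 -0.003 ]
time: 2.95
ee_pos: [0.6091, 0.1327, 0.1208]
ee_rot: [0.001, 0.62, 0.785, 0.001]
ft_force: [0.8, -0.4, -0.1]
grip_width: 0.0004
t 2.95 lock mm [10.5 43.  30.8] F lock [ 0.6 -0.6 -0.1] grip 0.0004
```

```bash
for i in 1 2; do python3 -m crank '[{"ax":0,"ay":0,"az":0,"x":0,"y":0,"z":1,"claw":0},{"ax":0,"ay":0,"az":0,"x":0,"y":0,"z":1,"claw":0}]' >/dev/null; python3 -c "
from h import *
st()"; done
```

```text
t 3.2 lock mm [10.5 43.  29.7] F lock [-1.   0.1  0.4] grip 0.0006
t 3.45 lock mm [10.4 43.  28.7] F lock [ 0.8 -0.1  0.2] grip 0.0004
```

```bash
for i in 1 2 3; do python3 -m crank '[{"ax":0,"ay":0,"az":0,"x":0,"y":0,"z":0.7,"claw":0},{"ax":0,"ay":0,"az":0,"x":0,"y":0,"z":0.7,"claw":0}]' >/dev/null; python3 -c "
from h import *
st()"; done
```

```text
t 3.7 lock mm [10.5 43.  28. ] F lock [ 0.9 -0.4 -0.2] grip 0.0005
t 3.95 lock mm [10.5 43.  27.6] F lock [-1.   0.   1.7] grip 0.0002
t 4.2 lock mm [10.6 43.  27. ] F lock [-0.8  0.8  4.1] grip 0.0004
```

```bash
python3 -m crank '[{"ax":0,"ay":0,"az":0,"x":0,"y":0,"z":0.3,"claw":0},{"ax":0,"ay":0,"az":0,"x":0,"y":-2,"z":0.3,"claw":0},{"ax":0,"ay":0,"az":0,"x":0,"y":-5,"z":0.3,"claw":0},{"ax":0,"ay":0,"az":0,"x":0,"y":-8,"z":0.3,"claw":0},{"ax":0,"ay":0,"az":0,"x":0,"y":-11,"z":0.3,"claw":0}]' >/dev/null; python3 -c "
from h import *
st()";python3 -m crank '[{"ax":0,"ay":0,"az":0,"x":0,"y":-3,"z":0,"claw":0},{"ax":0,"ay":0,"az":0,"x":0,"y":-6,"z":0,"claw":0},{"ax":0,"ay":0,"az":0,"x":0,"y":-9,"z":0,"claw":0},{"ax":0,"ay":0,"az":0,"x":0,"y":-9,"z":0,"claw":0}]' >/dev/null; python3 -c "
from h import *
st()
im,d,K,D,T=snap('wrist');save('w2.png',im)
wheels(im,K,D,T,['blue'],True)"
```

```text
t 4.83 lock mm [-0.  43.  26.8] F lock [1.9 0.2 6.1] grip 0.0006
t 5.33 lock mm [-9.4 43.  26.6] F lock [ 1.  -0.4  5.1] grip 0.0005
marks (y,x,n) [(-22, np.float64(0.74), 62), (66, np.float64(0.17), 82)]
blue max-channel from -50 by 2: [35, 31, 26, 24, 31, 25, 23, 23, 21, 19, 18, 19, 29, 55, 25, 18, 18, 18, 18, 18, 18, 18, 19, 21, 21, 21, 21, 22, 29, 54, 55, 96, 101, 86, 102, 81, 109, 90, 89, 34, 64, 104, 94, 95, 105, 112, 123, 127, 132, 134]
blue dots (phi,y,px): [(np.float64(13.6), np.float64(5.6), 61), (np.float64(42.7), np.float64(-3.1), 20)]
```

View pics/w2.png

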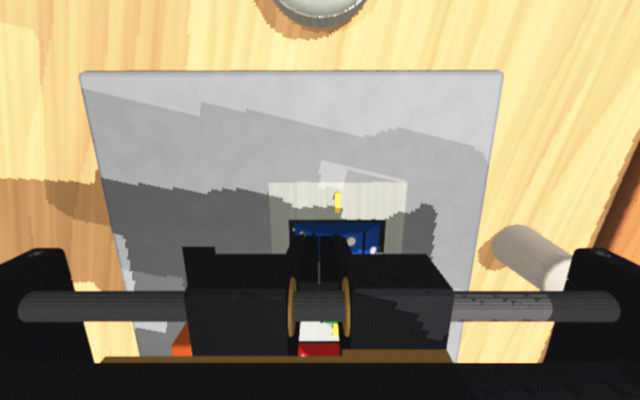

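The view shows the fingertip on the blue wheel (320,240), and the next black line has rolled to about +29°, so the wheel is following without slip (−41°). I repeat the stroke.

```bash
python3 -m crank '[{"ax":0,"ay":0,"az":0,"x":0,"y":0,"z":-4,"claw":0},{"ax":0,"ay":0,"az":0,"x":0,"y":0,"z":-6,"claw":0},{"ax":0,"ay":0,"az":0,"x":0,"y":10,"z":-6,"claw":0},{"ax":0,"ay":0,"az":0,"x":0,"y":20,"z":-6,"claw":0},{"ax":0,"ay":0,"az":0,"x":0,"y":20,"z":-5,"claw":0},{"ax":0,"ay":0,"az":0,"x":0,"y":20,"z":-2,"claw":0},{"ax":0,"ay":0,"az":0,"x":0,"y":20,"z":0,"claw":0},{"ax":0,"ay":0,"az":0,"x":0,"y":20,"z":0,"claw":0}]' >/dev/null; python3 -c "
from h import *
st()";python3 -m crank '[{"ax":0,"ay":0,"az":0,"x":0,"y":-2,"z":0,"claw":0},{"ax":0,"ay":0,"az":0,"x":0,"y":-5,"z":0,"claw":0},{"ax":0,"ay":0,"az":0,"x":0,"y":-8,"z":0,"claw":0},{"ax":0,"ay":0,"az":0,"x":0,"y":-11,"z":0,"claw":0},{"ax":0,"ay":0,"az":0,"x":0,"y":-14,"z":0,"claw":0},{"ax":0,"ay":0,"az":0,"x":0,"y":-17,"z":0,"claw":0},{"ax":0,"ay":0,"az":0,"x":0,"y":-20,"z":0,"claw":0},{"ax":0,"ay":0,"az":0,"x":0,"y":-20,"z":0,"claw":0}]' >/dev/null; python3 -c "
from h import *
st()"
python3 -m crank '[{"ax":0,"ay":0,"az":0,"x":0,"y":0,"z":-6,"claw":0},{"ax":0,"ay":0,"az":0,"x":-20,"y":0,"z":-40,"claw":0},{"ax":0,"ay":0,"az":0,"x":-40,"y":10,"z":-40,"claw":0},{"ax":0,"ay":0,"az":0,"x":-40,"y":10,"z":-40,"claw":0},{"ax":0,"ay":0,"az":0,"x":-40,"y":10,"z":-40,"claw":0}]' >/dev/null; python3 -c "
from h import *
st()
im,d,K,D,T=snap('wrist');save('w3.png',im);CR['blue']=19.8
wheels(im,K,D,T,['blue','green'],True)"
```

```text
t 6.38 lock mm [10.5 43.  26.9] F lock [-0.8  1.2  4.7] grip 0.0005
t 7.38 lock mm [-9.7 43.  26.6] F lock [0.7 0.5 5.7] grip 0.0
t 8.0 lock mm [-0.3  3.5 64.9] F lock [0.6 1.1 0.4] grip 0.0004
marks (y,x,n) [(22, np.float64(0.21), 44), (66, np.float64(-0.14), 59)]
blue max-channel from -50 by 2: [147, 156, 164, 174, 180, 181, 178, 174, 180, 192, 198, 194, 206, 192, 191, 193, 197, 198, 166, 92, 150, 208, 223, 233, 237, 236, 240, 241, 241, 239, 236, 231, 230, 229, 227, 225, 224, 222, 219, 219, 226, 221, 222, 219, 210, 201, 197, 189, 153, 87]
blue dots (phi,y,px): [(np.float64(-27.4), np.float64(5.0), 59), (np.float64(33.3), np.float64(5.0), 52), (np.float64(-39.6), np.float64(0.2), 39), (np.float64(6.4), np.float64(-4.7), 62)]
green max-channel from -50 by 2: [82, 84, 85, 87, 95, 103, 108, 108, 91, 91, 86, 79, 83, 82, 64, 36, 68, 86, 88, 85, 90, 89, 93, 97, 93, 92, 93, 95, 103, 112, 108, 109, 105, 88, 87, 87, 82, 95, 101, 104, 104, 105, 107, 102, 66, 50, 73, 101, 104, 98]
green dots (phi,y,px): [(np.float64(-36.0), np.float64(5.2), 27), (np.float64(10.9), np.float64(0.4), 48), (np.float64(39.2), np.float64(-7.9), 2)]
```

```bash
python3 -m crank '[{"ax":0,"ay":0,"az":0,"x":20,"y":5,"z":0,"claw":0},{"ax":0,"ay":0,"az":0,"x":40,"y":5,"z":15,"claw":0},{"ax":0,"ay":0,"az":0,"x":40,"y":5,"z":32,"claw":0},{"ax":0,"ay":0,"az":0,"x":40,"y":5,"z":35,"claw":0},{"ax":0,"ay":0,"az":0,"x":40,"y":5,"z":37,"claw":0},{"ax":0,"ay":0,"az":0,"x":40,"y":5,"z":39,"claw":0},{"ax":0,"ay":0,"az":0,"x":40,"y":5,"z":40,"claw":0},{"ax":0,"ay":0,"az":0,"x":40,"y":5,"z":40,"claw":0}]' >/dev/null; python3 -c "
from h import *
st()";python3 -m crank '[{"ax":0,"ay":0,"az":0,"x":0,"y":-2,"z":0,"claw":0},{"ax":0,"ay":0,"az":0,"x":0,"y":-5,"z":0,"claw":0},{"ax":0,"ay":0,"az":0,"x":0,"y":-8,"z":0,"claw":0},{"ax":0,"ay":0,"az":0,"x":0,"y":-9.6,"z":0,"claw":0},{"ax":0,"ay":0,"az":0,"x":0,"y":-9.6,"z":0,"claw":0},{"ax":0,"ay":0,"az":0,"x":0,"y":-9.6,"z":0,"claw":0}]' >/dev/null; python3 -c "
from h import *
st()"
python3 -m crank '[{"ax":0,"ay":0,"az":0,"x":0,"y":0,"z":-6,"claw":0},{"ax":0,"ay":0,"az":0,"x":-20,"y":0,"z":-40,"claw":0},{"ax":0,"ay":0,"az":0,"x":-40,"y":5,"z":-40,"claw":0},{"ax":0,"ay":0,"az":0,"x":-40,"y":5,"z":-40,"claw":0},{"ax":0,"ay":0,"az":0,"x":-40,"y":5,"z":-40,"claw":0}]' >/dev/null; python3 -c "
from h import *
st()
im,d,K,D,T=snap('wrist');save('w4.png',im);CR['blue']=19.8
wheels(im,K,D,T,['blue'],True);delta([10.5,0,30])"
```

```text
t 9.05 lock mm [ 5.7 43.1 27. ] F lock [-0.6  2.4  4.8] grip 0.0007
t 9.8 lock mm [-4.  43.  26.7] F lock [0.4 1.6 5.6] grip 0.0004
t 10.43 lock mm [ 0.1  3.4 65.1] F lock [ 0.5  0.8 -0. ] grip 0.0004
marks (y,x,n) [(22, np.float64(0.29), 56), (66, np.float64(-0.01), 56)]
blue max-channel from -50 by 2: [157, 161, 172, 171, 165, 165, 167, 169, 150, 76, 125, 180, 185, 187, 190, 200, 207, 220, 209, 217, 207, 215, 220, 230, 236, 237, 236, 234, 227, 233, 238, 238, 236, 231, 225, 225, 223, 223, 185, 91, 142, 201, 210, 208, 204, 200, 196, 191, 186, 181]
blue dots (phi,y,px): [(np.float64(-42.9), np.float64(5.1), 14), (np.float64(12.6), np.float64(5.0), 63), (np.float64(-14.2), np.float64(-4.7), 64)]
shift mm [-3.6 10.3 35.3] turn [-0.0002 -0.0007 -0.0014]
```

```bash
python3 -m crank '[{"ax":0,"ay":0,"az":0,"x":-3.5,"y":10.3,"z":15,"claw":0},{"ax":0,"ay":0,"az":0,"x":-3.5,"y":10.3,"z":30,"claw":0},{"ax":0,"ay":0,"az":0,"x":-3.5,"y":10.3,"z":38,"claw":0},{"ax":0,"ay":0,"az":0,"x":-3.5,"y":10.3,"z":41,"claw":0},{"ax":0,"ay":0,"az":0,"x":-3.5,"y":10.3,"z":42,"claw":0},{"ax":0,"ay":0,"az":0,"x":-3.5,"y":10.3,"z":42,"claw":0}]' >/dev/null; python3 -c "
from h import *
st()";for i in 1 2; do python3 -m crank '[{"ax":0,"ay":0,"az":0,"x":0,"y":0,"z":0.7,"claw":0},{"ax":0,"ay":0,"az":0,"x":0,"y":0,"z":0.7,"claw":0}]' >/dev/null; python3 -c "
from h import *
st()"; done
```

```text
t 11.22 lock mm [11.2 -0.5 24.7] F lock [0.1 0.1 1. ] grip 0.0004
t 11.47 lock mm [11.1 -0.5 23.8] F lock [ 0.3 -0.  -0.3] grip 0.0005
t 11.72 lock mm [11.1 -0.5 22.9] F lock [-0.  -0.8  0.2] grip 0.0008
```

```bash
for i in 1 2 3; do python3 -m crank '[{"ax":0,"ay":0,"az":0,"x":0,"y":0,"z":0.6,"claw":0},{"ax":0,"ay":0,"az":0,"x":0,"y":0,"z":0.6,"claw":0}]' >/dev/null; python3 -c "
from h import *
st()"; done
```

```text
t 11.97 lock mm [11.1 -0.5 22.3] F lock [-0.5 -0.3  0.7] grip 0.0008
t 12.22 lock mm [11.2 -0.5 22. ] F lock [-0.6  0.4  1.3] grip 0.0007
t 12.47 lock mm [11.2 -0.5 21.5] F lock [-0.9 -0.3  4.2] grip 0.0006
```

```bash
python3 -m crank '[{"ax":0,"ay":0,"az":0,"x":0,"y":0,"z":0.3,"claw":0},{"ax":0,"ay":0,"az":0,"x":0,"y":-2,"z":0.3,"claw":0},{"ax":0,"ay":0,"az":0,"x":0,"y":-5,"z":0.3,"claw":0},{"ax":0,"ay":0,"az":0,"x":0,"y":-8,"z":0.3,"claw":0},{"ax":0,"ay":0,"az":0,"x":0,"y":-11,"z":0.3,"claw":0},{"ax":0,"ay":0,"az":0,"x":0,"y":-14,"z":0.3,"claw":0},{"ax":0,"ay":0,"az":0,"x":0,"y":-17,"z":0.3,"claw":0},{"ax":0,"ay":0,"az":0,"x":0,"y":-20,"z":0.3,"claw":0},{"ax":0,"ay":0,"az":0,"x":0,"y":-21,"z":0.3,"claw":0},{"ax":0,"ay":0,"az":0,"x":0,"y":-21,"z":0.3,"claw":0}]' >/dev/null; python3 -c "
from h import *
st()"
python3 -m crank '[{"ax":0,"ay":0,"az":0,"x":0,"y":0,"z":-4,"claw":0},{"ax":0,"ay":0,"az":0,"x":0,"y":0,"z":-6,"claw":0},{"ax":0,"ay":0,"az":0,"x":0,"y":10,"z":-6,"claw":0},{"ax":0,"ay":0,"az":0,"x":0,"y":21,"z":-6,"claw":0},{"ax":0,"ay":0,"az":0,"x":0,"y":21,"z":-5,"claw":0},{"ax":0,"ay":0,"az":0,"x":0,"y":21,"z":-2,"claw":0},{"ax":0,"ay":0,"az":0,"x":0,"y":21,"z":0,"claw":0},{"ax":0,"ay":0,"az":0,"x":0,"y":21,"z":0,"claw":0}]' >/dev/null; python3 -c "
from h import *
st()";python3 -m crank '[{"ax":0,"ay":0,"az":0,"x":0,"y":-2,"z":0,"claw":0},{"ax":0,"ay":0,"az":0,"x":0,"y":-5,"z":0,"claw":0},{"ax":0,"ay":0,"az":0,"x":0,"y":-8,"z":0,"claw":0},{"ax":0,"ay":0,"az":0,"x":0,"y":-11,"z":0,"claw":0},{"ax":0,"ay":0,"az":0,"x":0,"y":-14,"z":0,"claw":0},{"ax":0,"ay":0,"az":0,"x":0,"y":-17,"z":0,"claw":0},{"ax":0,"ay":0,"az":0,"x":0,"y":-20,"z":0,"claw":0},{"ax":0,"ay":0,"az":0,"x":0,"y":-21,"z":0,"claw":0},{"ax":0,"ay":0,"az":0,"x":0,"y":-21,"z":0,"claw":0}]' >/dev/null; python3 -c "
from h import *
st()"
python3 -m crank '[{"ax":0,"ay":0,"az":0,"x":0,"y":0,"z":-6,"claw":0},{"ax":0,"ay":0,"az":0,"x":-20,"y":0,"z":-40,"claw":0},{"ax":0,"ay":0,"az":0,"x":-40,"y":10,"z":-40,"claw":0},{"ax":0,"ay":0,"az":0,"x":-40,"y":10,"z":-40,"claw":0},{"ax":0,"ay":0,"az":0,"x":-40,"y":10,"z":-40,"claw":0}]' >/dev/null; python3 -c "
from h import *
st()
im,d,K,D,T=snap('wrist');save('w5.png',im);CR['blue']=19.8;CR['green']=14.3
wheels(im,K,D,T,['blue','green'],True)"
```

```text
t 13.72 lock mm [-9.8 -0.5 20.9] F lock [ 1.2 -0.   4.8] grip 0.0005
t 14.72 lock mm [11.1 -0.5 21.3] F lock [-0.9  0.8  5.2] grip 0.0008
t 15.85 lock mm [-10.   -0.5  20.9] F lock [0.8 1.3 4.6] grip 0.0006
t 16.48 lock mm [ -0.8 -39.7  60.1] F lock [-0.9  0.6  0.2] grip 0.0006
marks (y,x,n) [(-22, np.float64(0.19), 53), (22, np.float64(-0.03), 60), (66, np.float64(0.08), 17)]
blue max-channel from -50 by 2: [178, 178, 179, 178, 175, 180, 185, 187, 154, 75, 125, 197, 207, 208, 210, 220, 229, 234, 236, 236, 232, 234, 235, 238, 239, 240, 240, 238, 228, 238, 240, 243, 236, 233, 227, 228, 226, 226, 200, 94, 141, 210, 216, 211, 207, 203, 200, 196, 193, 190]
blue dots (phi,y,px): [(np.float64(12.7), np.float64(5.0), 78), (np.float64(-43.2), np.float64(5.3), 17), (np.float64(-14.1), np.float64(-4.5), 79)]
green max-channel from -50 by 2: [107, 67, 61, 116, 139, 145, 146, 154, 186, 209, 213, 209, 193, 169, 185, 207, 221, 224, 219, 201, 184, 201, 228, 237, 242, 240, 226, 220, 220, 218, 208, 145, 95, 179, 209, 206, 203, 204, 213, 230, 235, 236, 222, 209, 197, 195, 198, 199, 186, 183]
green dots (phi,y,px): [(np.float64(-29.3), np.float64(4.9), 58), (np.float64(-15.6), np.float64(5.0), 70), (np.float64(-2.3), np.float64(5.0), 71), (np.float64(31.6), np.float64(5.0), 62), (np.float64(41.9), np.float64(0.2), 23), (np.float64(-21.8), np.float64(-4.7), 126), (np.float64(31.9), np.float64(-4.6), 61), (np.float64(-2.2), np.float64(-4.6), 69)]
```

```bash
python3 -m crank '[{"ax":0,"ay":0,"az":0,"x":20,"y":11,"z":0,"claw":0},{"ax":0,"ay":0,"az":0,"x":40,"y":11,"z":15,"claw":0},{"ax":0,"ay":0,"az":0,"x":40,"y":11,"z":32,"claw":0},{"ax":0,"ay":0,"az":0,"x":40,"y":11,"z":35,"claw":0},{"ax":0,"ay":0,"az":0,"x":40,"y":11,"z":37,"claw":0},{"ax":0,"ay":0,"az":0,"x":40,"y":11,"z":39,"claw":0},{"ax":0,"ay":0,"az":0,"x":40,"y":11,"z":40,"claw":0},{"ax":0,"ay":0,"az":0,"x":40,"y":11,"z":40,"claw":0}]' >/dev/null; python3 -c "
from h import *
st()";python3 -m crank '[{"ax":0,"ay":0,"az":0,"x":0,"y":-2,"z":0,"claw":0},{"ax":0,"ay":0,"az":0,"x":0,"y":-5,"z":0,"claw":0},{"ax":0,"ay":0,"az":0,"x":0,"y":-8,"z":0,"claw":0},{"ax":0,"ay":0,"az":0,"x":0,"y":-11,"z":0,"claw":0},{"ax":0,"ay":0,"az":0,"x":0,"y":-14,"z":0,"claw":0},{"ax":0,"ay":0,"az":0,"x":0,"y":-17,"z":0,"claw":0},{"ax":0,"ay":0,"az":0,"x":0,"y":-20,"z":0,"claw":0},{"ax":0,"ay":0,"az":0,"x":0,"y":-21.7,"z":0,"claw":0},{"ax":0,"ay":0,"az":0,"x":0,"y":-21.7,"z":0,"claw":0},{"ax":0,"ay":0,"az":0,"x":0,"y":-21.7,"z":0,"claw":0}]' >/dev/null; python3 -c "
from h import *
st()"
python3 -m crank '[{"ax":0,"ay":0,"az":0,"x":0,"y":0,"z":-6,"claw":0},{"ax":0,"ay":0,"az":0,"x":-20,"y":0,"z":-40,"claw":0},{"ax":0,"ay":0,"az":0,"x":-50,"y":10,"z":-60,"claw":0},{"ax":0,"ay":0,"az":0,"x":-50,"y":10,"z":-60,"claw":0},{"ax":0,"ay":0,"az":0,"x":-50,"y":10,"z":-60,"claw":0},{"ax":0,"ay":0,"az":0,"x":-50,"y":10,"z":-60,"claw":0}]' >/dev/null; python3 -c "
from h import *
st()
im,d,K,D,T=snap('wrist');save('w6.png',im);CR.update(blue=19.8,green=14.3,red=18.8)
wheels(im,K,D,T,['blue','green','red'],True)"
```

```text
t 17.52 lock mm [11.3 -0.5 21.5] F lock [-0.1  1.6  4. ] grip 0.0004
t 18.77 lock mm [-10.8  -0.5  20.8] F lock [-0.3  0.7  4.9] grip 0.0007
t 19.52 lock mm [ -1.4 -49.5  79.9] F lock [-0.5 -0.4  0.8] grip 0.0006
marks (y,x,n) [(-66, np.float64(0.76), 20), (-22, np.float64(0.1), 34), (22, np.float64(-0.09), 44), (66, np.float64(-0.01), 26)]
blue max-channel from -50 by 2: [186, 190, 191, 187, 188, 191, 194, 198, 156, 85, 167, 207, 213, 212, 216, 226, 235, 235, 237, 237, 234, 237, 239, 240, 240, 240, 239, 237, 229, 237, 239, 239, 237, 231, 227, 226, 225, 220, 175, 90, 150, 209, 211, 208, 205, 201, 197, 193, 190, 187]
blue dots (phi,y,px): [(np.float64(12.7), np.float64(5.2), 72), (np.float64(-43.5), np.float64(4.9), 15), (np.float64(-14.5), np.float64(-4.6), 67)]
green max-channel from -50 by 2: [171, 182, 178, 164, 146, 142, 146, 144, 108, 66, 111, 156, 163, 164, 165, 191, 218, 223, 222, 213, 190, 188, 199, 210, 216, 215, 213, 209, 219, 236, 240, 241, 237, 223, 205, 197, 194, 192, 140, 79, 121, 171, 180, 177, 179, 187, 196, 212, 214, 194]
green dots (phi,y,px): [(np.float64(-43.4), n
[... 206 characters left out ...]
np.float64(-4.6), 10), (np.float64(-14.6), np.float64(-4.7), 58), (np.float64(12.6), np.float64(-4.6), 57), (np.float64(42.2), np.float64(-4.4), 15)]
red max-channel from -50 by 2: [144, 144, 143, 142, 143, 145, 146, 131, 71, 74, 136, 152, 153, 154, 155, 157, 160, 162, 162, 162, 164, 165, 168, 171, 172, 172, 169, 166, 173, 195, 204, 206, 205, 201, 196, 206, 190, 183, 110, 90, 175, 199, 199, 189, 187, 191, 189, 193, 210, 185]
red dots (phi,y,px): [(np.float64(-44.2), np.float64(5.2), 4), (np.float64(11.6), np.float64(4.9), 44), (np.float64(-1.6), np.float64(0.2), 33), (np.float64(-44.9), np.float64(-4.3), 4), (np.float64(42.4), np.float64(-4.8), 10), (np.float64(-15.1), np.float64(-4.6), 35)]
```

View pics/w6.png

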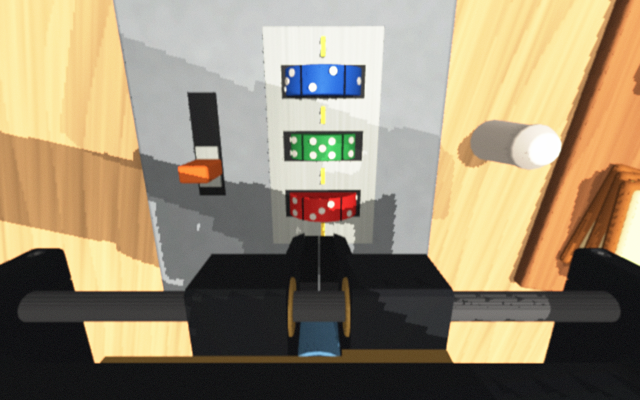

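All three numbers stand within about 1.5° of the crown: 2, 5 and 3. Red was already set, so I left it untouched. Now I measure the tab and go to its −y side.

```bash
cat >> h.py <<'E'
def tab(im,K,D,T):
    h=cv2.cvtColor(im,cv2.COLOR_RGB2HSV);m=cv2.inRange(h,(5,150,90),(17,255,255))
    v,u=np.nonzero(m);P=tolock(onplane(np.c_[u,v],LOCK[2]+.031,K,D,T))*1e3
    k=(abs(P[:,0]+85)<18)&(abs(P[:,1])<45);P=P[k];print("tab on top plane: mean",P.mean(0).round(1),"5/95%",np.percentile(P,[5,95],axis=0).round(1)[:,:2].tolist(),len(P))
E
python3 - <<'E'
from h import *
for n in("wrist","top"):
    im,d,K,D,T=snap(n);tab(im,K,D,T)
st();delta([-85,-45,16])
E
```

```text
tab on top plane: mean [-80.4 -12.9  31. ] 5/95% [[-92.2, -19.5], [-68.7, -6.3]] 824h.py:70: RuntimeWarning: Mean of empty slice.
  k=(abs(P[:,0]+85)<18)&(abs(P[:,1])<45);P=P[k];print("tab on top plane: mean",P.mean(0).round(1),"5/95%",np.percentile(P,[5,95],axis=0).round(1)[:,:2].tolist(),len(P))
  ret = um.true_divide(
Traceback (most recent call last):
  File "h.py", line 70, in tab
    k=(abs(P[:,0]+85)<18)&(abs(P[:,1])<45);P=P[k];print("tab on top plane: mean",P.mean(0).round(1),"5/95%",np.percentile(P,[5,95],axis=0).round(1)[:,:2].tolist(),len(P))
                                                                                                            ~~~~~~~~~~~~~^^^^^^^^^^^^^^^^^
IndexError: index -1 is out of bounds for axis 0 with size 0
```

```bash
python3 -m crank '[{"ax":0,"ay":0,"az":0,"x":2,"y":-42,"z":0,"claw":0},{"ax":0,"ay":0,"az":0,"x":4,"y":-84,"z":0,"claw":0},{"ax":0,"ay":0,"az":0,"x":4,"y":-84,"z":30,"claw":0},{"ax":0,"ay":0,"az":0,"x":4,"y":-84,"z":50,"claw":0},{"ax":0,"ay":0,"az":0,"x":4,"y":-84,"z":62,"claw":0},{"ax":0,"ay":0,"az":0,"x":4,"y":-84,"z":62,"claw":0},{"ax":0,"ay":0,"az":0,"x":4,"y":-84,"z":62,"claw":0}]'>/dev/null; python3 -c "
from h import *
st()"; python3 -m crank '[{"ax":0,"ay":0,"az":0,"x":5,"y":0,"z":0,"claw":0},{"ax":0,"ay":0,"az":0,"x":10,"y":0,"z":0,"claw":0},{"ax":0,"ay":0,"az":0,"x":14,"y":0,"z":0,"claw":0},{"ax":0,"ay":0,"az":0,"x":17,"y":0,"z":0,"claw":0},{"ax":0,"ay":0,"az":0,"x":20,"y":0,"z":0,"claw":0},{"ax":0,"ay":0,"az":0,"x":22,"y":0,"z":0,"claw":0}]'>/dev/null; python3 -c "
from h import *
st()"
```

```text
t 20.55 lock mm [-84.3 -46.4  19.3] F lock [-0.2 -1.3  0.4] grip 0.0006
t 21.3 lock mm [-84.6 -24.4  18.9] F lock [-0.7 -3.8  2.1] grip 0.0006
```

```bash
python3 -m crank '[{"ax":0,"ay":0,"az":0,"x":3,"y":0,"z":0,"claw":0},{"ax":0,"ay":0,"az":0,"x":6,"y":0,"z":0,"claw":0},{"ax":0,"ay":0,"az":0,"x":9,"y":0,"z":0,"claw":0},{"ax":0,"ay":0,"az":0,"x":12,"y":0,"z":0,"claw":0},{"ax":0,"ay":0,"az":0,"x":15,"y":0,"z":0,"claw":0},{"ax":0,"ay":0,"az":0,"x":18,"y":0,"z":0,"claw":0},{"ax":0,"ay":0,"az":0,"x":20,"y":0,"z":0,"claw":0},{"ax":0,"ay":0,"az":0,"x":20,"y":0,"z":0,"claw":0}]'>/dev/null; for i in 1 2 3 ; do python3 -c "
from h import *
st()"; python3 -m crank '[{"ax":0,"ay":0,"az":0,"x":1,"y":0,"z":0,"claw":0},{"ax":0,"ay":0,"az":0,"x":1,"y":0,"z":0,"claw":0}]'>/dev/null;done; python3 -c "
from h import *
st()"
```

```text
t 22.3 lock mm [-84.6  -4.   18.6] F lock [ 0.2 -2.6  1.3] grip 0.0007
t 22.55 lock mm [-84.6  -3.3  18.6] F lock [-0.3 -2.9  1.8] grip 0.0002
t 22.8 lock mm [-84.6  -2.3  18.6] F lock [ 0.3 -4.6  0.3] grip 0.0004
t 23.05 lock mm [-84.5  -1.9  18.6] F lock [-0.2 -6.9 -0. ] grip 0.0006
```

Force is starting to rise; I push on in half-millimetre steps until it hits the stop clearly.

```bash
for i in 1 2 3 4 ; do python3 -m crank '[{"ax":0,"ay":0,"az":0,"x":0.6,"y":0,"z":0,"claw":0},{"ax":0,"ay":0,"az":0,"x":0.6,"y":0,"z":0,"claw":0}]'>/dev/null;python3 -c "
from h import *
st()"; done
```

```text
t 23.3 lock mm [-84.5  -1.8  18.6] F lock [ -0.7 -10.7  -0.4] grip 0.0004
t 23.55 lock mm [-84.5  -1.7  18.7] F lock [ -1.8 -13.   -0.5] grip 0.0005
t 23.8 lock mm [-84.5  -1.7  18.7] F lock [ -1.  -15.7  -0.5] grip 0.0002
t 24.05 lock mm [-84.5  -1.6  18.7] F lock [ -2.1 -18.5   0.1] grip 0.0005
```

At the stop. I back off, lift, and look.

```bash
python3 -m crank '[{"ax":0,"ay":0,"az":0,"x":-6,"y":0,"z":0,"claw":0},{"ax":0,"ay":0,"az":0,"x":-15,"y":0,"z":0,"claw":0},{"ax":0,"ay":0,"az":0,"x":-25,"y":0,"z":-20,"claw":0},{"ax":0,"ay":0,"az":0,"x":-40,"y":20,"z":-70,"claw":0},{"ax":0,"ay":0,"az":0,"x":-50,"y":60,"z":-90,"claw":0},{"ax":0,"ay":0,"az":0,"x":-50,"y":75,"z":-90,"claw":0},{"ax":0,"ay":0,"az":0,"x":-50,"y":75,"z":-90,"claw":0},{"ax":0,"ay":0,"az":0,"x":-50,"y":75,"z":-90,"claw":0}]'>/dev/null; python3 - <<'E'
from h import *
st();im,d,K,D,T=snap("wrist");save("w7.png",im);tab(im,K,D,T);CR.update(blue=19.8,green=14.3,red=18.8);wheels(im,K,D,T)
E
```

```text
t 25.05 lock mm [-10.6 -48.8 108.3] F lock [0.3 1.  0.2] grip 0.0003
tab on top plane: mean [-81.1  15.4  31. ] 5/95% [[-92.3, 10.3], [-69.3, 20.7]] 590
marks (y,x,n) [(-66, np.float64(0.42), 22), (-22, np.float64(0.24), 34), (22, np.float64(-0.17), 38), (66, np.float64(0.01), 42)]
blue dots (phi,y,px): [(np.float64(12.6), np.float64(5.1), 55), (np.float64(-42.6), np.float64(4.7), 7), (np.float64(-14.1), np.float64(-4.5), 56)]
green dots (phi,y,px): [(np.float64(-43.5), np.float64(5.3), 13), (np.float64(-14.3), np.float64(5.0), 48), (np.float64(12.8), np.float64(5.0), 50), (np.float64(42.0), np.float64(5.3), 11), (np.float64(-0.6), np.float64(0.3), 51), (np.float64(-43.4), np.float64(-4.5), 16), (np.float64(-14.3), np.float64(-4.5), 45), (np.float64(12.8), np.float64(-4.6), 49), (np.float64(42.7), np.float64(-4.5), 14)]
red dots (phi,y,px): [(np.float64(11.8), np.float64(4.9), 32), (np.float64(-1.5), np.float64(0.1), 36), (np.float64(43.3), np.float64(-4.6), 11), (np.float64(-43.2), np.float64(-4.3), 2), (np.float64(-14.9), np.float64(-4.7), 26)]
```

View pics/w7.png

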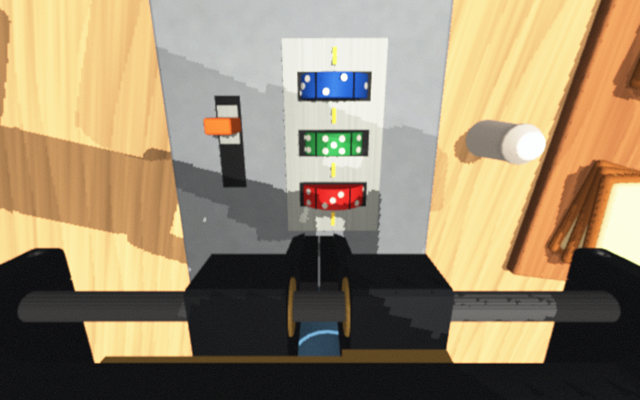

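The tab now stands at the far end of its slot (222,126), and the wheels still show 2, 5 and 3 on the marks, with the arm clear.

```bash
python3 -c "
from station import arm
print(arm.hand_in())"
```

```text
the job is handed in; nothing more can be done
None
```

The cash box should be open: the wheels show blue 2, green 5 and red 3, and the orange bolt tab is at the open end of its slot. I handed the job in after about 25 s of the 64 s allowed, with the arm clear of everything.

- **Wheels:** I rolled blue by about −101° and green by about −131°, one at a time, pressing with about 4–6 N. Red already showed 3, so I left it untouched. In the last wrist picture blue and green sat about 0.7° from the crown and red about 1.5°.
- **Bolt:** I pushed the tab until the force rose to 18 N with no further movement. The last picture puts the tab about 15 mm to the open side of the slot's middle. It started about 13–17 mm to the other side, so the travel was about 28–32 mm, against 30 mm for fully open.
- **Tub, mug and shaker:** the arm stayed above the box near them and I saw no contact. I did not measure their positions afterwards.
- **Checks that disagreed or failed:**
  - The index mark beside red, partly in shadow, read 0.4–0.8 mm off the others, which shifts the wheel angles by 1–1.5° at most.
  - A top-camera check of the tab before I pushed it failed, probably because the arm blocked the view. Its final position rests on the wrist camera and the force at the stop.

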